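# Stack the wooden pumpkin rings on their post

## Task

At the pumpkin-painting table, put together the little wooden stacking ornament: thread the wide wooden ring onto the post of the round wooden stand first, right down on its foot, and then the narrow wooden ring on top of it. Leave both lying flat on the post.

Things in the scene. Friction and masses are not known exactly. Their poses are not given: they have to be found in the camera images.
- post_top (a point): Top end, on the axis, of the upright post of the ornament's stand. The stand is plain pale wood and fixed to the table: a flat round foot 110 mm across and 12 mm thick, and in its middle a post 12 mm thick whose top is 72 mm above the table (60 mm above the foot). z points up.
- wide_ring_mid (a point): Centre (on the axis, half-way up) of the wide ring: plain pale wood, 62 mm outside diameter, 26 mm high, with a straight hole 32 mm across right through, 50 g or so. It starts flat on the table; its z axis is the axis of the hole. A solid disc of the same wood, 54 mm across and without a hole, also lies about and is not needed; neither is the thin-walled 100 mm roll of tape.
- narrow_ring_mid (a point): Centre (on the axis, half-way up) of the narrow ring: the same plain pale wood, 44 mm outside diameter, 26 mm high, with the same straight hole 32 mm across right through, 25 g or so. It starts flat on the table; its z axis is the axis of the hole.
Things that resemble listed ones, but are neither listed nor needed, are in the scene too. What is shaped like the part that bears wide_ring_mid but green is not meant. What is shaped like the part that bears narrow_ring_mid but purple is not meant.

How it is judged:
By the outcome, as a careful person would: the job done as asked, in the order asked, and still so for the second after the job is handed in, with the robot touching nothing.
It also fails if it takes over 50 s, if anything falls off the work surface, if the arm or the gripper's body presses on something with over 40 N, if the wrist force passes 120 N, or if a joint passes its speed limit or range.

## Robot

A 6-joint arm with a two-finger parallel gripper is mounted at the origin on the work surface. World frame = base frame: x ahead of the robot, y to its left, z up, the work surface at z = 0. Lengths are in m, angles in rad, forces in N, time in s.
With the tool pointing down it reaches from about 0.25 to 0.775 m from the base axis. Payload 4 kg.
Tool frame: the origin (TCP) lies midway between the tips of the shut fingers; the grasp point (between the pads) lies robot.grip_point_offset behind it (robot.grip_point_offset is the distance from the TCP to the grasp point, in m); z points along the fingers, x is the direction in which the jaws open and shut, and the axes are right-handed (so a half turn about z gives the same grasp; the last joint's range is limited). The gripper opens to 94 mm and grips with 3 to 60 N. Pads are 16 mm wide; open, the fingers measure 119 mm over their backs; the gripper's body (75 mm by 177 mm) begins 78 mm behind the grasp point.
Start: joints at [-1.277, 0.087, 1.371, -0, 1.684, -0.103], TCP at [0.213, -0.507, 0.206] pointing down, gripper open.
Joint ranges: [-3.1, 3.1], [-0.76, 2.03], [0.27, 2.55], [-1.08, 4.22], [0.17, 2.65], [-2.57, 2.57]. Speed limits (rad/s): [2.79, 2.79, 3.14, 3.14, 3.14, 3.14].

## Interface

Orientations are given as [roll, pitch, yaw] about the fixed x, y, z axes, in that order (R = Rz(yaw) Ry(pitch) Rx(roll)).
In Python, from bench import robot, optics, finder gives the robot as it stands. The module is installed in compiled form; this text tells all that it offers.
- The arm moves only by the tool arm_command, never from a script. Its argument "plan" is a list of rows, each a list of 5 numbers: the opening, from 0 (shut) to 1 (fully open), then the shift along the world's x, y, z in m, then the turn about the world's z in degrees. A call has 1 to 10 rows; each row is the pose to reach, as a shift and turn from the pose commanded when the call began; what a row does not reach only later rows make up. A row lasts 1/8 s, in which the tool goes at most 62.5 mm and 10.7 degrees, less where a joint would pass 70% of its speed; a pose out of reach is approached as far as the arm can. A call with a gripper value outside its range is refused whole. The fingers move at their own pace and stop on an object; the grip force is fixed at half the most. Time passes only in rows, so rows that repeat a pose let the fingers close. It gives the time, the measured TCP pose, the force and the opening at its end, in the units of the state.
- robot.get_obs(): the state, without advancing time (a new reading comes with each control period).
- optics.snapshot(name): name is "scene" or "top" or "wrist"; returns a dict with "image" (400x640x3 uint8, red, green, blue), "fx", "fy", "cx", "cy" (pixels), "dist" ([k1, k2, p1, p2, k3] as OpenCV has them; the pictures are not rectified), "position" and "rotation" of the camera in the world; the wrist camera has in their place "hand_eye" (4x4, takes a point from camera to tool coordinates, whose origin is the TCP and whose axes are the tool frame's). Camera axes: x right, y down, z forward; pixel columns grow to the right and rows downward; lengths in m; the calibration is good to about 2 mm. A picture is of the moment at which its call begins: read the wrist's pose just before it. There is no depth.
- robot.close_job(): hands the job in, once; it reports no verdict.
Trained networks look in the newest picture that a camera, given by its name, has taken for a name from the list of things; names that differ only in an ending like _2 or _b are one class to them, and where a whole thing is asked for, a point or a joint stands for the part that bears it (a point fixed in the world has none). Each returns a list of dicts, best first, with "p" (0 to 1); they miss things now and then, are a little off and sometimes report something else, mostly with a low value. They report only what shows in the picture. A call takes as long as a camera call. They do not tell look-alikes from the thing itself.
- finder.masks_of(label, camera): "pixels" (400x640 bool, what is visible of it) and "extent" ([left, top, right, bottom] in pixels, round what is visible of it).
The state is a dict: "time": time; "joint_positions": joint angles; "qvel": joint speeds; "joint_torque": joint torques, N m; "tool_pos": TCP position; "ee_rot": TCP orientation; "wrist_force": force on the tool from outside, world axes, zero at the start; "wrist_torque": the same for the moment, N m; "width": finger opening in m.
Only numpy, scipy, OpenCV 4.12 (cv2) and the standard library are available. Lean on these libraries where they do the work, as an engineer would, in place of code of your own. Each camera call takes 0.05 s, during which the arm holds its last target.

## Working session

There is one attempt and no reset: what is moved stays moved. The work goes in short steps, Python scripts to look and compute and a tool call to move; the robot and the scene stay as the last step left them, time stands still between calls to the robot, and variables do not carry over. Pictures are saved under pics/ and viewed, and the job is handed in when it is done.

Besides the shell and the picture viewer there is one more tool, called after ">>>" as name([rows], argument=value, ...), one row to a line, values as JSON. arm_command: Moves the arm, as the interface text tells. Its arguments: {"type":"object","properties":{"plan":{"type":"array","items":{"type":"array","items":{"type":"number"}}}},"required":["plan"]}

```bash
mkdir -p pics; python3 - <<'E'
from bench import robot, optics, finder
import cv2,numpy as np
o=robot.get_obs();print({k:np.round(v,3) for k,v in o.items()})
print([a for a in dir(robot) if a[0]!='_'], robot.grip_point_offset)
for c in ["scene","top"]:
    s=optics.snapshot(c);cv2.imwrite(f"pics/{c}0.png",s["image"][:,:,::-1])
    print(c,{k:np.round(v,4).tolist() for k,v in s.items() if k!="image"})
    for l in ["post_top","wide_ring_mid","narrow_ring_mid"]:
        try:
            for m in finder.masks_of(l,c): print(c,l,round(m["p"],2),np.round(m["extent"]))
        except Exception as e: print(l,e)
E
```

```text
{'time': np.float64(0.0), 'joint_positions': array([-1.277,  0.088,  1.372, -0.   ,  1.684, -0.103]), 'qvel': array([-0.   ,  0.001, -0.   ,  0.002, -0.   ,  0.   ]), 'joint_torque': array([ 2.0000e-03, -3.4018e+01, -3.0242e+01,  7.2000e-02,  3.3000e-02,
       -0.0000e+00]), 'tool_pos': array([ 0.212, -0.507,  0.204]), 'ee_rot': array([-3.141e+00,  2.000e-03, -1.174e+00]), 'wrist_force': array([ 0.62 , -0.347,  0.449]), 'wrist_torque': array([-0.022,  0.008,  0.03 ]), 'width': np.float64(0.094)}
['IKError', 'close_job', 'get_obs', 'grip_point_offset'] 0.0188
scene {'fx': 489.2806, 'fy': 489.2806, 'cx': 314.1094, 'cy': 202.9189, 'dist': [-0.1514, 0.0, 0.0, 0.0, 0.0], 'position': [1.0873, -0.1277, 0.719], 'rotation': [-2.4251, 0.0065, 1.262]}
scene post_top 0.9 [283. 184. 337. 236.]
scene wide_ring_mid 0.74 [369. 182. 403. 216.]
scene wide_ring_mid 0.59 [411. 158. 442. 191.]
scene narrow_ring_mid 0.6 [182. 186. 205. 211.]
scene narrow_ring_mid 0.56 [283. 184. 339. 234.]
top {'fx': 402.9704, 'fy': 402.9704, 'cx': 322.5699, 'cy': 204.9954, 'dist': [-0.0306, 0.0, 0.0, 0.0, 0.0], 'position': [0.3974, 0.014, 0.9387], 'rotation': [-2.9843, 0.0333, -1.5916]}
top post_top 0.93 [298. 197. 345. 245.]
top wide_ring_mid 0.97 [244. 199. 274. 230.]
top wide_ring_mid 0.62 [200. 218. 229. 243.]
top narrow_ring_mid 0.73 [409. 249. 430. 271.]
top narrow_ring_mid 0.6 [414. 217. 436. 234.]
```

View pics/scene0.png

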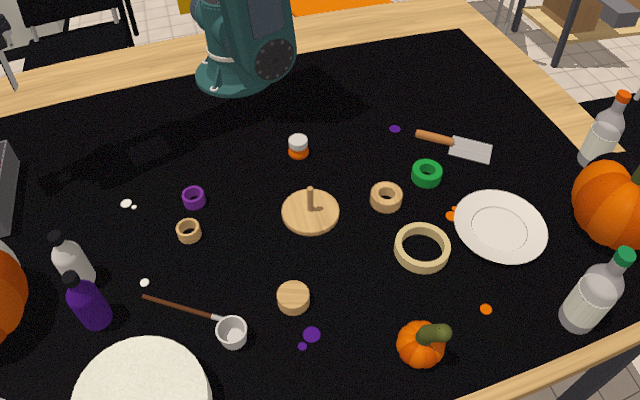

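View pics/top0.png

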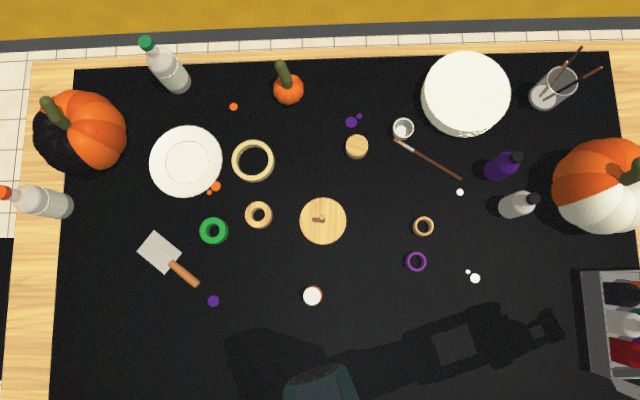

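```bash
python3 - <<'E'
import cv2,numpy as np
t=cv2.imread("pics/top0.png")[170:310,180:460]
cv2.imwrite("pics/top0c.png",cv2.resize(t,None,fx=2.8,fy=2.8,interpolation=cv2.INTER_CUBIC))
s=cv2.imread("pics/scene0.png")[140:270,170:460]
cv2.imwrite("pics/scene0c.png",cv2.resize(s,None,fx=2.7,fy=2.7,interpolation=cv2.INTER_CUBIC))
E
```

```text
(no output)
```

View pics/top0c.png

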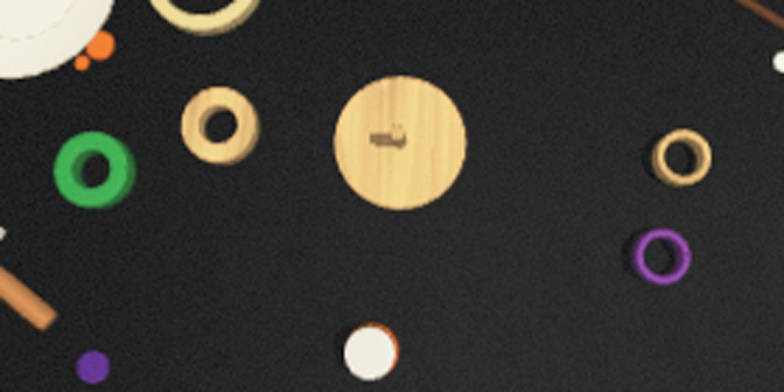

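View pics/scene0c.png

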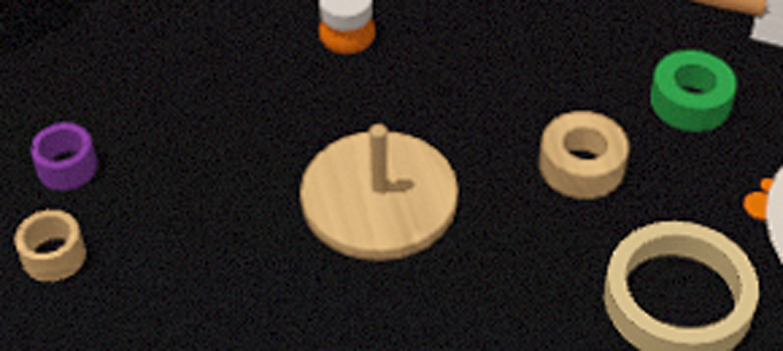

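Top view: the wide pale ring is at (258,214), with its green look-alike at (213,230). The narrow pale ring is at (423,226), with its purple look-alike at (416,261). The disc is at (357,147), the tape at (252,160) and the stand at (322,221). In the scene view the pale rings are at (386,197) and (189,231). The pale rings with holes fit the description, and the crops confirm it. Next I measure positions.

```bash
cat > h.py <<'E'
import cv2,numpy as np
from scipy.optimize import minimize
from scipy.spatial.transform import Rotation as R
def T(s,obs=None):
    if "hand_eye" in s:
        H=np.eye(4);H[:3,:3]=R.from_euler('xyz',obs["ee_rot"]).as_matrix();H[:3,3]=obs["tool_pos"];return H@s["hand_eye"]
    r=np.array(s["rotation"]);H=np.eye(4);H[:3,:3]=R.from_euler('xyz',r).as_matrix() if r.size==3 else r
    H[:3,3]=s["position"];return H
def proj(P,s,H):
    w=np.linalg.inv(H);K=np.array([[s["fx"],0,s["cx"]],[0,s["fy"],s["cy"]],[0,0,1]])
    return cv2.projectPoints(np.asarray(P,float),cv2.Rodrigues(w[:3,:3])[0],w[:3,3],K,np.array(s["dist"]))[0][:,0]
def ray(px,s,H,z):
    K=np.array([[s["fx"],0,s["cx"]],[0,s["fy"],s["cy"]],[0,0,1]])
    u=cv2.undistortPoints(np.array([[px]],float),K,np.array(s["dist"]))[0,0]
    d=H[:3,:3]@[u[0],u[1],1];c=H[:3,3];return c+d*(z-c[2])/d[2]
a=np.linspace(0,2*np.pi,60,endpoint=False);C=np.c_[np.cos(a),np.sin(a)]
def circ(x,y,r,z):return np.c_[C*r+[x,y],np.full(60,z)]
def hullcent(x,y,r,z0,z1,s,H):
    p=proj(np.r_[circ(x,y,r,z0),circ(x,y,r,z1)],s,H)
    h=cv2.convexHull(p.astype(np.float32));m=cv2.moments(h);return np.array([m["m10"],m["m01"]])/m["m00"],m["m00"]
def wood(img):
    hsv=cv2.cvtColor(img,cv2.COLOR_RGB2HSV);return ((hsv[...,0]>8)&(hsv[...,0]<28)&(hsv[...,1]>50)&(hsv[...,2]>45)).astype(np.uint8)
def blob(img,px):
    n,l,st,c=cv2.connectedComponentsWithStats(wood(img))
    k=min(range(1,n),key=lambda i:np.hypot(*(c[i]-px))+(1e3 if st[i,4]<60 else 0))
    cs,_=cv2.findContours((l==k).astype(np.uint8),cv2.RETR_EXTERNAL,cv2.CHAIN_APPROX_NONE)
    h=cv2.convexHull(max(cs,key=cv2.contourArea));m=cv2.moments(h);return np.array([m["m10"],m["m01"]])/m["m00"],m["m00"]
def locate(img,px,r,z0,z1,s,H):
    b,A=blob(img,px);x0=ray(b,s,H,(z0+z1)/2)[:2]
    f=lambda q:np.sum((hullcent(*q,r,z0,z1,s,H)[0]-b)**2)
    q=minimize(f,x0,method='Nelder-Mead',options=dict(xatol=1e-5,fatol=1e-6)).x
    return q,A,hullcent(*q,r,z0,z1,s,H)[1]
E
python3 - <<'E'
from bench import optics
from h import *
for c,px in [("top",[(258,214),(423,226),(322,221)]),("scene",[(386,197),(189,231),(310,212)])]:
    s=optics.snapshot(c);H=T(s)
    for n,p,r,z in zip(["wide","narrow","stand"],px,[.031,.022,.055],[.026,.026,.012]):
        q,A,B=locate(s["image"],p,r,0,z,s,H);print(c,n,np.round(q,4),A,round(B))
    if c=="top": print("postproj",proj([[*q,.072],[*q,.012]],s,H),proj([[0.5,0,0],[.5,.1,0]],s,H))
E
```

```text
top wide [0.5261 0.1923] 621.5 615
top narrow [ 0.4898 -0.1868] 345.5 341
top stand [0.5095 0.0427] 1805.5 1767
postproj [[321.58597887 216.85220071]
 [322.51028544 220.15504261]] [[340.99884824 224.34796956]
 [298.35362248 225.38530253]]
scene wide [0.5281 0.1916] 893.0 885
scene narrow [ 0.4923 -0.1868] 558.0 563
scene stand [0.511  0.0429] 2266.5 2234
```

>>> arm_command([
  [1,0.314,0.699,0,0],
  [1,0.314,0.699,0,0],
  [1,0.314,0.699,0,0],
  [1,0.314,0.699,0,0],
  [1,0.314,0.699,0,0],
  [1,0.314,0.699,0,0],
  [1,0.314,0.699,0,0],
  [1,0.314,0.699,0,0],
  [1,0.314,0.699,0,0],
  [1,0.314,0.699,0,0],
])

```text
time: 1.75
tool_pos: [0.4693, 0.0649, 0.2059]
ee_rot: [-3.14, -0.001, -1.174]
wrist_force: [0.5, 0.1, 0.5]
width: 0.0944
```

>>> arm_command([
  [1,0.058,0.128,0,0],
  [1,0.058,0.128,-0.04,0],
  [1,0.058,0.128,-0.06,0],
  [1,0.058,0.128,-0.06,0],
  [1,0.058,0.128,-0.06,0],
  [1,0.058,0.128,-0.06,0],
])

```text
time: 2.5
tool_pos: [0.5275, 0.19, 0.1477]
ee_rot: [-3.138, -0.001, -1.176]
wrist_force: [0.9, -0.6, -0.1]
width: 0.0937
```

```bash
cat > w.py <<'E'
import sys
from bench import robot, optics, finder
from h import *
name,lab=sys.argv[1],sys.argv[2]
o=robot.get_obs();s=optics.snapshot("wrist");H=T(s,o)
print({k:np.round(o[k],4).tolist() for k in ("time","tool_pos","ee_rot","wrist_force","width")})
img=s["image"];cv2.imwrite(f"pics/{name}.png",img[:,:,::-1])
r={"wide_ring_mid":.031,"narrow_ring_mid":.022}.get(lab)
if r:
  for m in finder.masks_of(lab,"wrist"):
    mk=m["pixels"].astype(np.uint8);cs,_=cv2.findContours(mk,cv2.RETR_EXTERNAL,cv2.CHAIN_APPROX_NONE)
    h=cv2.convexHull(max(cs,key=cv2.contourArea));b=cv2.moments(h);b0=np.array([b["m10"],b["m01"]])/b["m00"]
    px=b0.copy();q=minimize(lambda q:np.sum((hullcent(*q,r,0,.026,s,H)[0]-px)**2),ray(px,s,H,.013)[:2],method='Nelder-Mead').x
    print(m["p"],np.round(m["extent"]),np.round(img[m["pixels"]].mean(0)),"xy",np.round(q,4),b["m00"],hullcent(*q,r,0,.026,s,H)[1])
E
python3 w.py w1 wide_ring_mid
```

```text
{'time': 2.5, 'tool_pos': [0.5275, 0.19, 0.1477], 'ee_rot': [-3.1381, -0.0009, -1.1755], 'wrist_force': [0.8955, -0.5977, -0.1166], 'width': 0.0937}
0.79 [164. 148. 233. 215.] [ 52. 112.  62.] xy [0.4905 0.2986] 3668.5 3736.877221268136
0.59 [280. 160. 343. 222.] [198. 167. 118.] xy [0.5255 0.1936] 3233.5 3362.742841884028
```

View pics/w1.png

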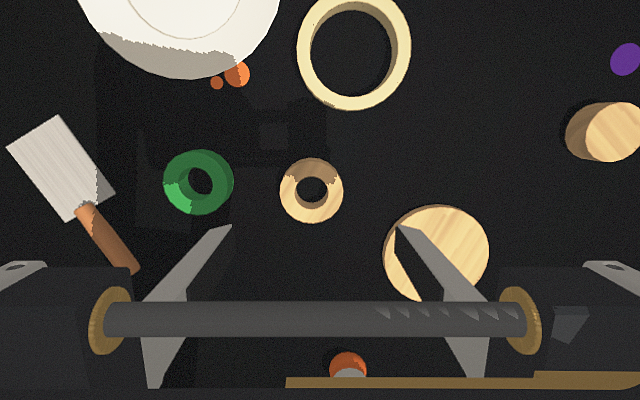

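The pale wide ring is at (312,190) in the wrist view, between the fingers, and the measurement agrees with the other cameras. Descending.

>>> arm_command([
  [1,-0.001,0.002,-0.04,0],
  [1,-0.001,0.002,-0.08,0],
  [1,-0.001,0.002,-0.11,0],
  [1,-0.001,0.002,-0.13,0],
  [1,-0.001,0.002,-0.142,0],
  [1,-0.001,0.002,-0.142,0],
  [1,-0.001,0.002,-0.142,0],
])

```text
time: 3.48
tool_pos: [0.5266, 0.1929, 0.0049]
ee_rot: [-3.139, -0.0, -1.174]
wrist_force: [-0.8, -0.0, -0.5]
width: 0.0936
```

>>> arm_command([
  [0.5,0,0,0,0],
  [0.5,0,0,0,0],
  [0.5,0,0,0,0],
  [0.5,0,0,0,0],
  [0.5,0,0,0,0],
  [0.5,0,0,0,0],
])

```text
time: 4.22
tool_pos: [0.5257, 0.1929, 0.0037]
ee_rot: [-3.141, -0.0, -1.174]
wrist_force: [-0.4, -0.5, 1.5]
width: 0.0608
```

>>> arm_command([
  [0.4,0,0,0,0],
  [0.4,0,0,0.02,0],
  [0.4,0,0,0.06,0],
  [0.4,0,0,0.1,0],
  [0.4,0,0,0.12,0],
  [0.4,-0.004,-0.03,0.12,0],
  [0.4,-0.008,-0.08,0.12,0],
  [0.4,-0.008,-0.08,0.12,0],
  [0.4,-0.008,-0.08,0.12,0],
])

```text
time: 5.35
tool_pos: [0.5176, 0.1131, 0.1232]
ee_rot: [3.141, 0.001, -1.174]
wrist_force: [-0.3, -0.8, -0.3]
width: 0.0605
```

```bash
python3 w.py w2 x; python3 - <<'E'
from bench import optics
import cv2
for c in ["top","scene"]:
    cv2.imwrite(f"pics/{c}2.png",optics.snapshot(c)["image"][:,:,::-1])
E
```

```text
{'time': 5.35, 'tool_pos': [0.5176, 0.1131, 0.1232], 'ee_rot': [3.1415, 0.0007, -1.1745], 'wrist_force': [-0.2715, -0.8318, -0.3217], 'width': 0.0605}
```

View pics/w2.png

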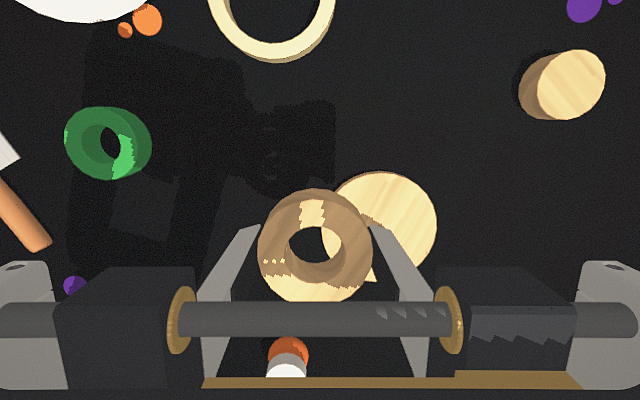

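View pics/scene2.png

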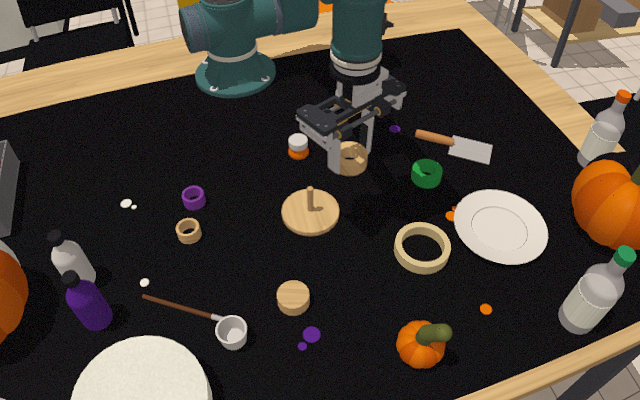

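```bash
python3 - <<'E'
from bench import robot,optics
from h import *
o=robot.get_obs();s=optics.snapshot("wrist");H=T(s,o);t=o["tool_pos"]
im=s["image"][:,:,::-1].copy()
for dx,col in ((0,(255,0,0)),):
  for r in (.031,.016):
    for z in (t[2]-.0037,t[2]+.0223):
      p=proj(circ(t[0],t[1],r,z),s,H);cv2.polylines(im,[np.int32(np.round(p))],True,col,1)
p=proj([[.510,.043,.072],[.51,.043,.012]],s,H);print(p)
for q in p: cv2.circle(im,tuple(np.int32(q)),3,(0,0,255),1)
cv2.imwrite("pics/w2o.png",cv2.resize(im[160:340,200:470],None,fx=2.8,fy=2.8))
E
```

```text
[[396.11082366 255.84756716]
 [380.84050488 228.98186666]]
```

View pics/w2o.png

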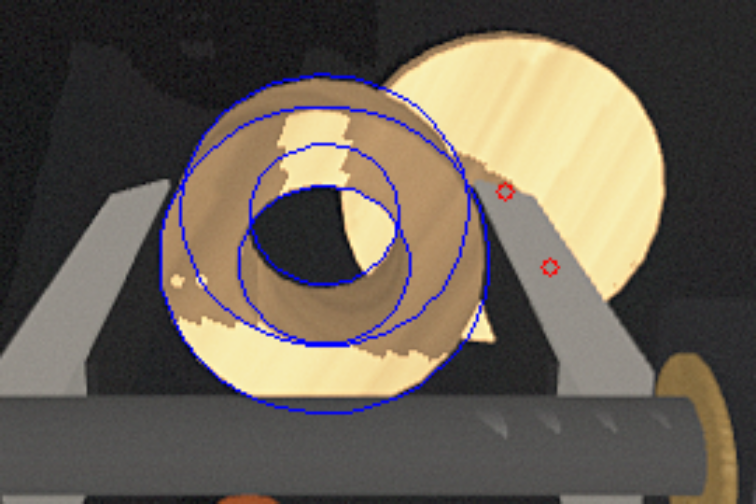

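The overlay shows the ring centred on the TCP. Moving over the post.

>>> arm_command([
  [0.4,-0.004,-0.035,0,0],
  [0.4,-0.0075,-0.07,0,0],
  [0.4,-0.0075,-0.07,0,0],
  [0.4,-0.0075,-0.07,-0.015,0],
  [0.4,-0.0075,-0.07,-0.03,0],
  [0.4,-0.0075,-0.07,-0.03,0],
  [0.4,-0.0075,-0.07,-0.03,0],
])

```text
time: 6.42
tool_pos: [0.5101, 0.0433, 0.0932]
ee_rot: [3.141, 0.0, -1.173]
wrist_force: [-0.0, 0.1, -1.0]
width: 0.0605
```

```bash
python3 w.py w3 x; python3 - <<'E'
from bench import optics
import cv2
ims=[optics.snapshot(c)["image"][:,:,::-1] for c in ["top","scene"]]
a=cv2.resize(ims[0][170:270,270:370],(400,400),interpolation=cv2.INTER_CUBIC);b=cv2.resize(ims[1][130:250,260:380],(400,400),interpolation=cv2.INTER_CUBIC)
cv2.imwrite("pics/ts3.png",cv2.hconcat([a,b]))
E
```

```text
{'time': 6.425, 'tool_pos': [0.5101, 0.0433, 0.0932], 'ee_rot': [3.1411, 0.0002, -1.1732], 'wrist_force': [-0.0063, 0.0777, -0.9812], 'width': 0.0605}
```

View pics/w3.png

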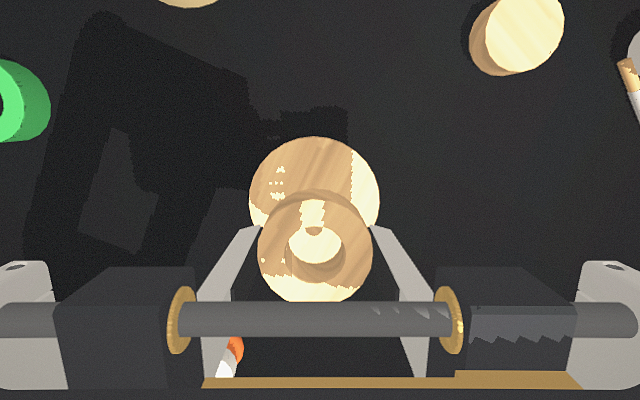

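View pics/ts3.png

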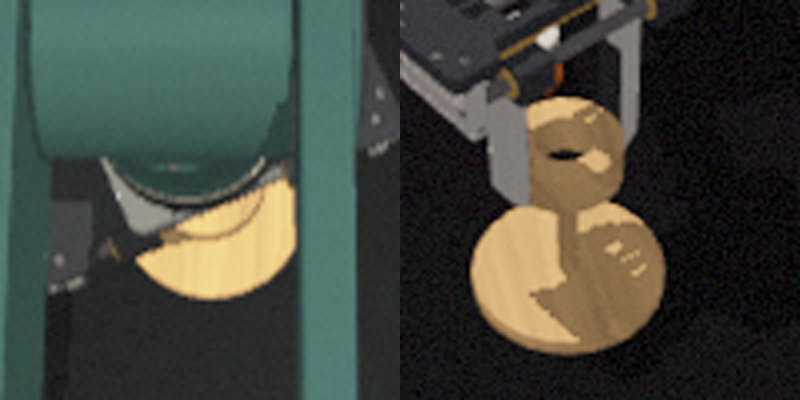

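```bash
python3 - <<'E'
from bench import robot,optics
from h import *
o=robot.get_obs();s=optics.snapshot("wrist");H=T(s,o);t=o["tool_pos"]
im=s["image"][:,:,::-1].copy();im=cv2.resize(im[120:320,200:430],None,fx=3,fy=3)
def dr(P,col):
    p=proj(P,s,H);cv2.polylines(im,[np.int32(np.round((p-[200,120])*3+1))],True,col,1)
for z in(0,.012): dr(circ(.510,.043,.055,z),(255,0,0))
for z in(.072,.012): dr(circ(.510,.043,.006,z),(0,0,255))
for z in(t[2]-.0037,t[2]+.0223): dr(circ(t[0],t[1],.016,z),(0,255,0))
cv2.imwrite("pics/w3o.png",im)
E
```

```text
(no output)
```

View pics/w3o.png

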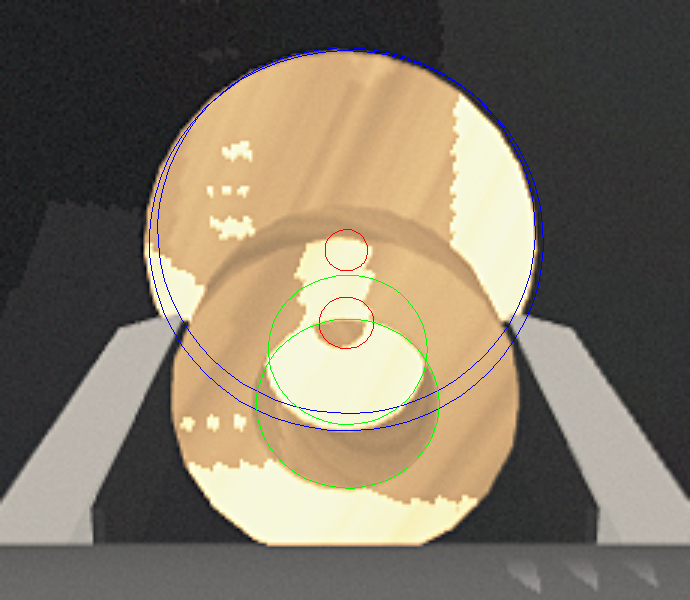

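The post shows inside the hole at about (313,231), 1.5 mm toward +y of my estimate. Lowering with that correction.

>>> arm_command([
  [0.4,0,0.0015,-0.01,0],
  [0.4,0,0.0015,-0.025,0],
  [0.4,0,0.0015,-0.04,0],
  [0.4,0,0.0015,-0.055,0],
  [0.4,0,0.0015,-0.068,0],
  [0.4,0,0.0015,-0.076,0],
  [0.4,0,0.0015,-0.076,0],
  [0.4,0,0.0015,-0.076,0],
])

```text
time: 7.62
tool_pos: [0.5106, 0.0443, 0.018]
ee_rot: [-3.141, -0.0, -1.174]
wrist_force: [-0.1, 0.1, -1.1]
width: 0.0608
```

>>> arm_command([
  [0.4,0,0,-0.0015,0],
  [0.4,0,0,-0.0015,0],
  [1,0,0,-0.0015,0],
  [1,0,0,-0.0015,0],
  [1,0,0,-0.0015,0],
  [1,0,0,-0.0015,0],
  [1,0,0,0.02,0],
  [1,0,0,0.06,0],
  [1,0,0,0.12,0],
  [1,0,0,0.13,0],
])

```text
time: 8.88
tool_pos: [0.5131, 0.0443, 0.153]
ee_rot: [-3.132, -0.004, -1.174]
wrist_force: [1.0, 1.0, 0.2]
width: 0.0939
```

```bash
python3 w.py w4 x
```

```text
{'time': 8.875, 'tool_pos': [0.5131, 0.0443, 0.153], 'ee_rot': [-3.1323, -0.0042, -1.174], 'wrist_force': [0.9841, 1.0053, 0.2361], 'width': 0.0939}
```

View pics/w4.png

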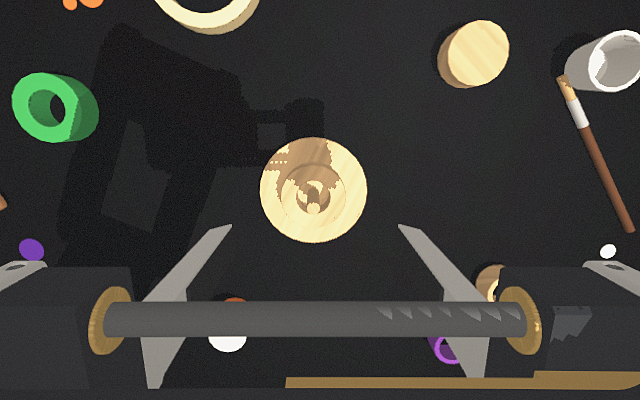

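Wide ring is over the post (312,195), lying flat on the foot. Next, the narrow ring.

>>> arm_command([
  [1,-0.019,-0.231,0,0],
  [1,-0.019,-0.231,0,0],
  [1,-0.019,-0.231,0,0],
  [1,-0.019,-0.231,0,0],
  [1,-0.019,-0.231,0,0],
  [1,-0.019,-0.231,0,0],
])

```text
time: 9.68
tool_pos: [0.4905, -0.1858, 0.1459]
ee_rot: [3.14, 0.003, -1.174]
wrist_force: [-0.4, 1.3, -0.1]
width: 0.0937
```

```bash
python3 w.py w5 narrow_ring_mid
```

```text
{'time': 9.675, 'tool_pos': [0.4905, -0.1858, 0.1459], 'ee_rot': [3.1401, 0.0028, -1.1742], 'wrist_force': [-0.4152, 1.3288, -0.0691], 'width': 0.0937}
0.93 [292. 166. 337. 215.] [233. 213. 173.] xy [ 0.49   -0.1853] 1657.0 1788.5395242597442
0.72 [245. 227. 288. 274.] [185. 107. 201.] xy [ 0.4099 -0.1644] 1636.5 1769.02389851131
```

View pics/w5.png

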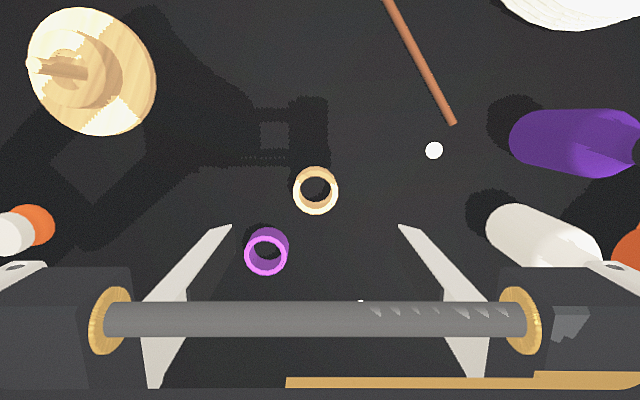

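The pale narrow ring is at (315,190), under the TCP; the purple one at (266,251) is clear of the fingers.

>>> arm_command([
  [1,0,-0.0005,-0.04,0],
  [1,0,-0.0005,-0.08,0],
  [1,0,-0.0005,-0.11,0],
  [1,0,-0.0005,-0.13,0],
  [1,0,-0.0005,-0.141,0],
  [1,0,-0.0005,-0.141,0],
  [1,0,-0.0005,-0.141,0],
])

```text
time: 10.65
tool_pos: [0.4921, -0.1872, 0.0077]
ee_rot: [-3.14, -0.002, -1.173]
wrist_force: [0.6, -0.2, 0.7]
width: 0.094
```

>>> arm_command([
  [0.3,0,0,0,0],
  [0.3,0,0,0,0],
  [0.3,0,0,0,0],
  [0.3,0,0,0,0],
  [0.3,0,0,0,0],
  [0.3,0,0,0,0],
  [0.3,0,0,0,0],
])

```text
time: 11.52
tool_pos: [0.4911, -0.1872, 0.0065]
ee_rot: [3.141, -0.0, -1.174]
wrist_force: [-0.9, 0.3, 0.1]
width: 0.0435
```

>>> arm_command([
  [0.3,0,0,0.02,0],
  [0.3,0,0,0.06,0],
  [0.3,0,0,0.11,0],
  [0.3,0,0,0.12,0],
  [0.3,0.0195,0.2315,0.12,0],
  [0.3,0.0195,0.2315,0.12,0],
  [0.3,0.0195,0.2315,0.12,0],
  [0.3,0.0195,0.2315,0.12,0],
  [0.3,0.0195,0.2315,0.11,0],
  [0.3,0.0195,0.2315,0.105,0],
])

```text
time: 12.78
tool_pos: [0.5096, 0.0439, 0.1094]
ee_rot: [3.138, 0.001, -1.174]
wrist_force: [0.1, -0.3, 0.4]
width: 0.0434
```

>>> arm_command([
  [0.3,0,0,0,0],
  [0.3,0,0,0,0],
])

```text
time: 13.02
tool_pos: [0.5107, 0.0431, 0.1114]
ee_rot: [3.141, -0.0, -1.176]
wrist_force: [-0.3, 0.8, -0.1]
width: 0.0439
```

```bash
python3 - <<'E'
from bench import robot,optics
from h import *
o=robot.get_obs();s=optics.snapshot("wrist");H=T(s,o);t=o["tool_pos"]
print(t)
im=s["image"][:,:,::-1].copy();im=cv2.resize(im[120:320,200:430],None,fx=3,fy=3)
def dr(P,col):
    p=proj(P,s,H);cv2.polylines(im,[np.int32(np.round((p-[200,120])*3+1))],True,col,1)
for z in(.012,): dr(circ(.510,.0445,.055,z),(255,0,0))
for z in(.072,.038): dr(circ(.510,.0445,.006,z),(0,0,255))
for z in(t[2]-.0065,t[2]+.0195): dr(circ(t[0],t[1],.016,z),(0,255,0))
cv2.imwrite("pics/w6o.png",im)
E
```

```text
[0.51072825 0.04313507 0.11142779]
```

View pics/w6o.png

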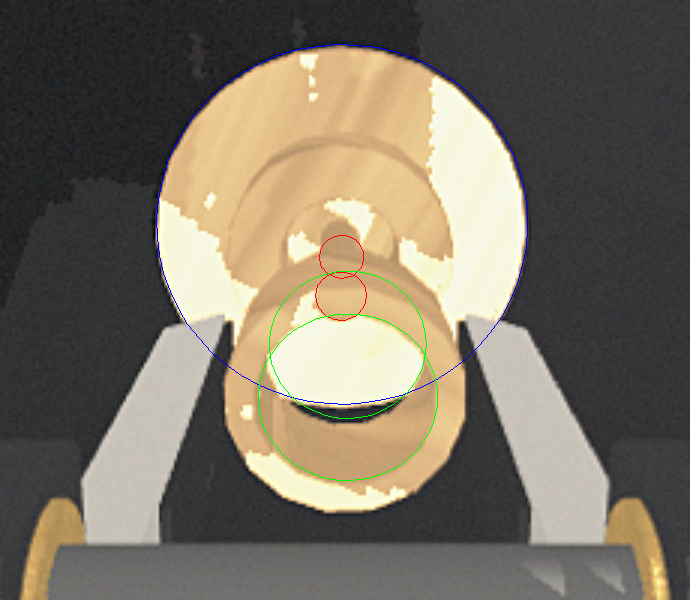

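The overlay fits and the ring is aligned with the post to about 1 mm. Lowering.

>>> arm_command([
  [0.3,-0.0005,0.001,-0.012,0],
  [0.3,-0.0005,0.001,-0.025,0],
  [0.3,-0.0005,0.001,-0.038,0],
  [0.3,-0.0005,0.001,-0.05,0],
  [0.3,-0.0005,0.001,-0.06,0],
  [0.3,-0.0005,0.001,-0.065,0],
  [0.3,-0.0005,0.001,-0.065,0],
  [0.3,-0.0005,0.001,-0.065,0],
])

```text
time: 14.08
tool_pos: [0.5106, 0.0453, 0.047]
ee_rot: [-3.141, -0.001, -1.174]
wrist_force: [-0.2, 0.1, 0.1]
width: 0.0435
```

>>> arm_command([
  [0.3,0,0,-0.0015,0],
  [0.3,0,0,-0.0015,0],
  [1,0,0,-0.0015,0],
  [1,0,0,-0.0015,0],
  [1,0,0,-0.0015,0],
  [1,0,0,-0.0015,0],
  [1,0,0,0.02,0],
  [1,0,0,0.06,0],
  [1,0,0,0.11,0],
  [1,0,0,0.13,0],
])

```text
time: 15.32
tool_pos: [0.5117, 0.0453, 0.1804]
ee_rot: [-3.136, -0.003, -1.174]
wrist_force: [0.5, 0.1, 0.4]
width: 0.0943
```

>>> arm_command([
  [1,-0.1,-0.18,0.03,0],
  [1,-0.1,-0.18,0.03,0],
  [1,-0.1,-0.18,0.03,0],
  [1,-0.1,-0.18,0.03,0],
  [1,-0.1,-0.18,0.03,0],
  [1,-0.1,-0.18,0.03,0],
])

```text
time: 16.08
tool_pos: [0.4104, -0.134, 0.2063]
ee_rot: [-3.141, 0.001, -1.173]
wrist_force: [-0.3, 0.4, 0.0]
width: 0.0937
```

```bash
python3 - <<'E'
from bench import optics,robot
from h import *
out=[]
for c,(x,y) in {"top":(322,215),"scene":(310,200)}.items():
    s=optics.snapshot(c);H=T(s);im=s["image"][:,:,::-1]
    raw=cv2.resize(im[y-50:y+50,x-50:x+50],(400,400),interpolation=cv2.INTER_CUBIC);out.append(raw)
cv2.imwrite("pics/fin.png",cv2.hconcat(out));o=robot.get_obs();print(o["time"],o["tool_pos"],o["wrist_force"])
E
```

```text
16.175 [ 0.41051694 -0.13363465  0.20609586] [-0.94210637  0.78992908 -0.76839509]
```

View pics/fin.png

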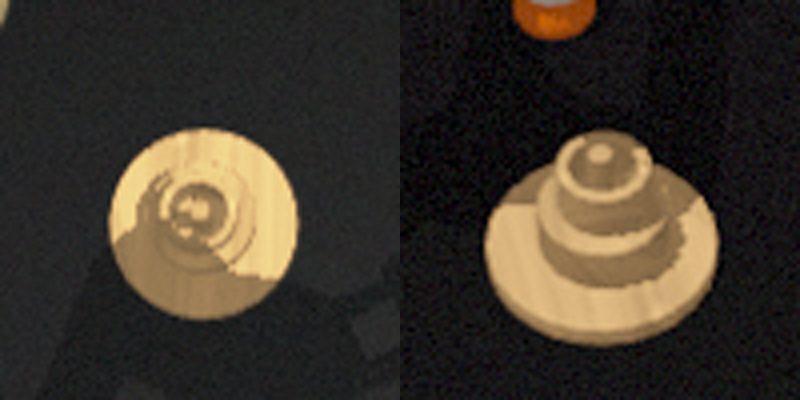

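Both rings are flat and stacked on the post, wide below and narrow on top, with the post tip showing in the hole (scene crop at (600,150)). The gripper is clear, so I'm handing in.

```bash
python3 -c "
from bench import robot
print(robot.close_job())"
```

```text
the job is handed in; nothing more can be done
None
```

The ornament is assembled: I threaded the wide pale ring onto the post first, down onto the foot, and then the narrow pale ring on top of it. I handed the job in at about 16 s.

- **Final check:** the last top and scene pictures show both rings flat and stacked, with the post tip in the narrow ring's hole and the gripper well clear.
- **Forces:** wrist force readings stayed under about 2 N at the end of every move.
- **Left alone:** I did not touch the green and purple look-alikes, the disc or the tape.
- **Disagreements:** the camera estimates of the post differed by about 1.5 mm. I corrected for that with the wrist picture before lowering the wide ring, well within the 10 mm clearance around the post.

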